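# Clear the riveting slab and offer the heavier maul

## Robot

A 6-joint arm with a two-finger parallel gripper is mounted at the origin on the work surface. World frame = base frame: x ahead of the robot, y to its left, z up, the work surface at z = 0. Lengths are in mm, angles in rad, forces in N, time in s.
With the tool pointing down it reaches from about 325 to 900 mm from the base axis. Payload 6.1 kg.
Tool frame: the origin (TCP) lies between the finger pads; the fingertips stand 25 mm ahead of it and the grasp point (between the pads) lies 6 mm ahead of it (ctrl.nose_length is the distance from the TCP to the fingertips, in mm); z points along the fingers, y is the line along which they close (so a half turn about z gives the same grasp; the last joint's range is limited). The gripper opens to 85 mm and grips with 20 to 120 N. Pads are 22 mm wide; open, the fingers measure 114 mm over their backs; the gripper's body (76 mm by 85 mm) begins 54 mm behind the grasp point. The pads swing forward as they close: fully open they stand 13 mm farther back than shut.
Start: joints at [1.14, 0.22, 1.526, -0, 1.395, -0.126], TCP at [187.562, 596.185, 256.3] pointing down, gripper open.
Joint ranges: [-2.98, 2.98], [-0.91, 2.08], [0.09, 2.57], [-1.24, 4.39], [0.2, 2.65], [-2.68, 2.68]. Speed limits (rad/s): [2.57, 2.57, 3.01, 3.14, 3.14, 3.14].

## Interface

Orientations are given as a unit quaternion [w, x, y, z].
In Python, from plant import ctrl, vision, workorder gives the robot as it stands.
- The arm moves only by the tool carry_out, never from a script. Its argument "moves" is a list of rows, each a list of 7 numbers: the turn, a rotation vector about the world's x, y, z in rad, then the shift along the world's x, y, z in m, then the opening, from -1 (shut) to 1 (fully open). In form: [[ax, ay, az, dx, dy, dz, jaw], ...]. A call has 1 to 20 rows; each row shifts and turns the commanded pose from where the row before left it; what a row does not reach is not made up. A row lasts 1/12 s, in which the tool goes at most 41.7 mm and 7.16 degrees, less where a joint would pass 70% of its speed; a pose out of reach is approached as far as the arm can. A call with a gripper value outside its range is refused whole. The fingers move at their own pace and stop on an object; "newtons" is the grip in N (left out, the last holds). Time passes only in rows, so rows that do not move let the fingers close. It gives the time, the measured TCP pose, the force, the opening and the grip force at its end, in the units of the state.
- ctrl.state(): the state, without advancing time (a new reading comes with each control period).
- vision.grab_frame(name): name is "scene" or "top"; returns the picture (420x560x3 uint8, blue, green, red); there is no depth.
- vision.camera_info(name): a dict with "vertical_fov" (degrees; the focal length in pixels is half the picture's height over the tangent of half this angle, whatever the lens; pixels are square), "cx", "cy" (the principal point, pixels), "k1" (the pictures are not rectified: a ray, as slopes to the right and down, at radius r is drawn at 1 + k1 r^2 times it, then the intrinsics apply), "extrinsics" (4x4, takes a point from camera to world coordinates). Camera axes: x right, y down, z forward; pixel columns grow to the right and rows downward; lengths in mm; the calibration is good to about 2 mm. A picture is of the moment at which its call begins. camera_info takes no time and is no camera call.
- workorder.job_done(): hands the job in; it is judged then, once.
The state is a dict: "time": time; "qpos": joint angles; "joint_velocities": joint speeds; "joint_efforts": joint torques, N m; "eef_pos": TCP position; "ee_rot": TCP orientation; "wrist_force": force on the tool from outside, world axes, zero at the start; "ft_torque": the same for the moment, N m; "gripper_width": finger opening in mm; "grip_force": force on a finger pad.
Only numpy, scipy, OpenCV 4.12 (cv2) and the standard library are available. Lean on these libraries where they do the work, as an engineer would, in place of code of your own. Each camera call takes 0.05 s, during which the arm holds its last target. There are 200 camera calls.

## Task

Get the granite slab ready for riveting: first take the scraper block and sweep the three stray brass rings off the slab into the blue tray at its edge, keeping the fingers off the rings, and stand the block back on the bench. Then lift each of the two look-alike mauls in turn a few centimetres to feel its weight, and leave the lighter one standing on the bench. The job finishes while holding: end with the heavier maul held still and upright, head down, about a hand's breadth clear above the middle of the slab, and leave the thread cone, the jar and the dish of rings alone.

Things in the scene. Friction and masses are not known exactly. Their poses are not given: they have to be found in the camera images.
- slab: dark grey granite riveting slab, fixed, 200 x 250 x 25 mm high (x, y, z), flat top; origin at the centre of its underside on the bench; the tray lies along its -y edge
- slab_top (a point): centre of the slab's top face, axes as the slab
- tray: shallow blue open tray, fixed, 190 x 100 mm (x, y) and 16 mm high with 3 mm walls and floor, so its rim is 9 mm lower than the slab's top; its long side lies 2 mm from the slab's -y edge; origin at the centre of its underside, axes as the slab's
- ring_1: loose brass ring, 30 mm across outside, 20 mm inside, 5 mm thick, 12 g, lying flat on the slab; origin at the centre of its underside
- ring_2: second brass ring, same as ring_1
- ring_3: third brass ring, same as ring_1
- scraper: scraper block of wood with an orange plastic lip below, standing on the bench on its lip, 150 mm long (its x) x 28 mm thick (its y; the lip, the lowest 18 mm, is 22 mm thick) x 60 mm high, 170 g; origin at the centre of its underside
- maul_1: leatherworker's maul standing on its head, handle straight up, 190 mm tall: white tapered head 76 mm high, 60 mm across at the foot and 54 mm at its top, then a straight round dark wood handle 26 mm across from 84 mm height up to its rounded end; origin at the centre of the head's flat foot, z along the handle
- maul_2: the other maul, of just the same look and size; one of the two is loaded and weighs at least 100 g more than the other, both lie between 0.3 and 0.9 kg, and the two may stand either way round
- thread_cone: cone of green thread standing on the bench, 60 mm across, 94 mm tall; a bystander; origin at the centre of its foot
- gum_jar: yellow jar with a black cap standing on the bench, 60 mm across, 85 mm tall; a bystander; origin at the centre of its foot
- ring_dish: yellow dish of steel rings standing on the bench, 120 mm across, 22 mm high; a bystander; origin at the centre of its foot
Not all that is in view belongs to the job. There is more than one size of the scraper; the job needs the middle-sized.

How it is judged (in metres and radians):
On the way, in this order (a step that is already met when the one before it is completed fails the run):
1. all three rings lie in the tray, swept there with the scraper block, which is still in the hand (x of ring_1 in the frame of tray between -0.095 and 0.095 m and y of ring_1 in the frame of tray between -0.05 and 0.05 m and z of each of ring_1, ring_2, ring_3 in the frame of tray below 0.018 m and x of ring_2 in the frame of tray between -0.095 and 0.095 m and y of ring_2 in the frame of tray between -0.05 and 0.05 m and x of ring_3 in the frame of tray between -0.095 and 0.095 m and y of ring_3 in the frame of tray between -0.05 and 0.05 m and contact force between the fingers and scraper above 1 N), for 0.1 s.
2. the scraper block stands on the bench again, let go (height (world z) of scraper below 0.008 m and angle between scraper's own z axis and vertical below 0.1 rad and contact force between the fingers and scraper below 0.1 N and contact force between each of tray, slab and scraper below 0.05 N), for 0.1 s.
3. the lighter maul is lifted clear of the bench in the hand (the heavier may be lifted before it); the other then presses on the bench with more than 5.55 N (((height (world z) of maul_1 above 0.015 m and contact force between the fingers and maul_1 above 1 N and contact force between anything else and maul_2 above 5.55 N) or (height (world z) of maul_2 above 0.015 m and contact force between the fingers and maul_2 above 1 N and contact force between anything else and maul_1 above 5.55 N))), for 0.2 s.
4. the lighter maul stands on the bench again, let go (((height (world z) of maul_2 below 0.008 m and angle between maul_2's own z axis and vertical below 0.1 rad and contact force between the fingers and maul_2 below 0.1 N and contact force between tray and maul_2 below 0.05 N and contact force between anything else and maul_2 below 5.55 N) or (height (world z) of maul_1 below 0.008 m and angle between maul_1's own z axis and vertical below 0.1 rad and contact force between the fingers and maul_1 below 0.1 N and contact force between tray and maul_1 below 0.05 N and contact force between anything else and maul_1 below 5.55 N))), for 0.1 s.
5. the heavier maul is lifted clear of the bench in the hand (((height (world z) of maul_1 above 0.015 m and contact force between the fingers and maul_1 above 1 N and height (world z) of maul_2 below 0.008 m and angle between maul_2's own z axis and vertical below 0.1 rad and contact force between the fingers and maul_2 below 0.1 N and contact force between tray and maul_2 below 0.05 N and contact force between anything else and maul_2 below 5.55 N) or (height (world z) of maul_2 above 0.015 m and contact force between the fingers and maul_2 above 1 N and height (world z) of maul_1 below 0.008 m and angle between maul_1's own z axis and vertical below 0.1 rad and contact force between the fingers and maul_1 below 0.1 N and contact force between tray and maul_1 below 0.05 N and contact force between anything else and maul_1 below 5.55 N))), for 0.2 s.
At the end, for the whole second after the job is handed in: Heavier maul held by the fingers alone, still, upright within 0.2 rad, its foot 40 to 160 mm over the slab's top, within 50 mm of its centre; lighter maul and scraper block standing on the bench, let go, block clear of slab and tray; all three rings in the tray (all of step 2 and x of ring_1 in the frame of tray between -0.095 and 0.095 m and y of ring_1 in the frame of tray between -0.05 and 0.05 m and z of each of ring_1, ring_2, ring_3 in the frame of tray below 0.018 m and x of ring_2 in the frame of tray between -0.095 and 0.095 m and y of ring_2 in the frame of tray between -0.05 and 0.05 m and x of ring_3 in the frame of tray between -0.095 and 0.095 m and y of ring_3 in the frame of tray between -0.05 and 0.05 m and ((height (world z) of maul_2 below 0.008 m and angle between maul_2's own z axis and vertical below 0.1 rad and contact force between the fingers and maul_2 below 0.1 N and contact force between tray and maul_2 below 0.05 N and contact force between anything else and maul_2 below 5.55 N and contact force between the fingers and maul_1 above 2 N and contact force between slab and maul_1 below 0.05 N and horizontal distance between maul_1 and slab_top below 0.05 m and z of maul_1 in the frame of slab_top between 0.04 and 0.16 m and angle between maul_1's own z axis and vertical below 0.2 rad and linear speed of maul_1 below 0.03 m/s) or (height (world z) of maul_1 below 0.008 m and angle between maul_1's own z axis and vertical below 0.1 rad and contact force between the fingers and maul_1 below 0.1 N and contact force between tray and maul_1 below 0.05 N and contact force between anything else and maul_1 below 5.55 N and contact force between the fingers and maul_2 above 2 N and contact force between slab and maul_2 below 0.05 N and horizontal distance between maul_2 and slab_top below 0.05 m and z of maul_2 in the frame of slab_top between 0.04 and 0.16 m and angle between maul_2's own z axis and vertical below 0.2 rad and linear speed of maul_2 below 0.03 m/s))); the arm keeps its last pose, push and grip.
It fails at once if the fingers touch a ring (contact force between the fingers and ring_1 above 0.3 N or contact force between the fingers and ring_2 above 0.3 N or contact force between the fingers and ring_3 above 0.3 N).
It fails at once if a maul is toppled (angle between any of maul_1, maul_2's own z axis and vertical above 0.8 rad).
It fails at once if a bystander is shifted by more than 25 mm or tipped (distance of any of thread_cone, gum_jar, ring_dish from where it was at the start of the episode above 0.025 m or angle between any of thread_cone, gum_jar, ring_dish's own z axis and vertical above 0.4 rad).
It also fails if it takes over 72 s, if anything falls off the work surface, if the arm or the gripper's body presses on something with over 40 N, if the wrist force passes 120 N, or if a joint passes its speed limit or range.

## Working session

There is one attempt and no reset: what is moved stays moved. The work goes in short steps, Python scripts to look and compute and a tool call to move; the robot and the scene stay as the last step left them, time stands still between calls to the robot, and variables do not carry over. Pictures are saved under pics/ and viewed, at most 10 in all, crops included, and the job is handed in when it is done.

Besides the shell and the picture viewer there is one more tool, called after ">>>" as name([rows], argument=value, ...), one row to a line, values as JSON. carry_out: Moves the arm, as the interface text tells. Its arguments: {"type":"object","properties":{"moves":{"type":"array"},"newtons":{"type":"number"}},"required":["moves"]}

```bash
mkdir -p pics; ls; python3 - <<'E'
from plant import ctrl, vision, workorder
import cv2
for n in("scene","top"):
    cv2.imwrite(f"pics/{n}0.png",vision.grab_frame(n)); print(vision.camera_info(n))
print(ctrl.state())
E
```

```text
pics
{'vertical_fov': 46.53338080990867, 'cx': 279.3930003285361, 'cy': 212.72423865925612, 'k1': -0.010076748760301029, 'extrinsics': array([[ 2.88530542e-01,  5.35379445e-01, -7.93800338e-01,
         1.39808814e+03],
       [ 9.57406582e-01, -1.70917884e-01,  2.32722398e-01,
        -2.77261756e+02],
       [-1.10798861e-02, -8.27137187e-01, -5.61890834e-01,
         6.69845133e+02],
       [ 0.00000000e+00,  0.00000000e+00,  0.00000000e+00,
         1.00000000e+00]])}
{'vertical_fov': 45.126991608609885, 'cx': 283.39420554727343, 'cy': 207.3748959697169, 'k1': -0.0836446795120006, 'extrinsics': array([[-1.23072785e-02, -9.92870788e-01,  1.18558548e-01,
         3.36017501e+02],
       [-9.99628976e-01,  9.33556504e-03, -2.55882211e-02,
        -2.60123944e+00],
       [ 2.42989862e-02, -1.18829482e-01, -9.92617305e-01,
         1.46657297e+03],
       [ 0.00000000e+00,  0.00000000e+00,  0.00000000e+00,
         1.00000000e+00]])}
{'time': 0.1, 'qpos': array([ 1.13990679e+00,  2.21134391e-01,  1.52751987e+00, -1.61841000e-05,
        1.39469120e+00, -1.26102574e-01]), 'joint_velocities': array([-0.00137477, -0.0031099 , -0.00486061,  0.00111879, -0.00084691,
        0.00025124]), 'joint_efforts': array([ 1.51194592e-03, -4.98249185e+01, -3.90541792e+01, -2.35467278e-04,
        5.89789081e-03,  6.45183081e-05]), 'eef_pos': array([187.35238377, 595.72619034, 255.30430876]), 'ee_rot': array([-2.33272229e-04,  1.51802841e-01,  9.88410405e-01, -8.44821670e-04]), 'wrist_force': array([ 0.33965798, -0.37750386, -0.2860252 ]), 'ft_torque': array([ 0.01272513,  0.02321884, -0.0156973 ]), 'grip_force': 0.0, 'gripper_width': 85.42505469344485}
```

View pics/scene0.png

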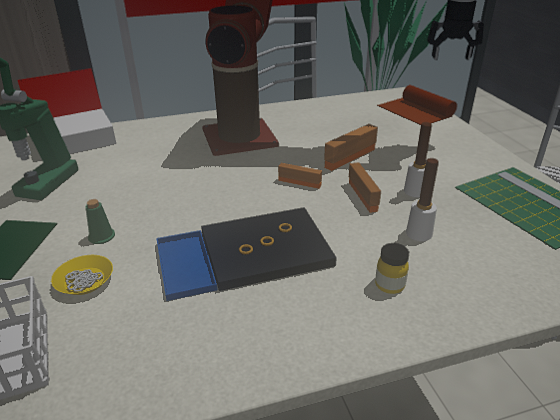

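View pics/top0.png

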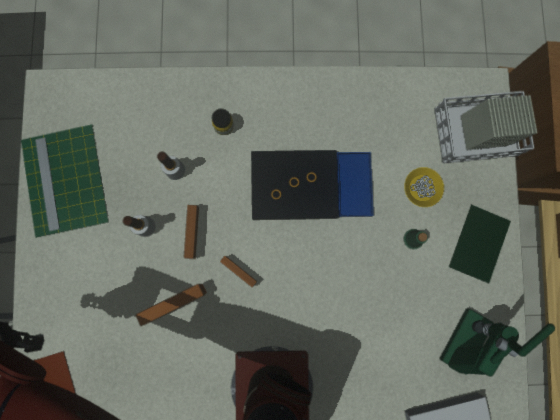

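```bash
cat > h.py <<'E'
import numpy as np, cv2
from plant import ctrl, vision, workorder
def cam(n):
    c=vision.camera_info(n); f=210/np.tan(np.radians(c["vertical_fov"]/2))
    return c,f,np.array(c["extrinsics"])
def p2w(n,u,v,z):
    c,f,E=cam(n); d=np.array([(u-c["cx"])/f,(v-c["cy"])/f]); s=d.copy()
    for _ in range(20): s=d/(1+c["k1"]*(s@s))
    r=E[:3,:3]@np.array([*s,1]); o=E[:3,3]
    return o+r*(z-o[2])/r[2]
def w2p(n,p):
    c,f,E=cam(n); q=E[:3,:3].T@(np.array(p,float)-E[:3,3]); s=q[:2]/q[2]; s=s*(1+c["k1"]*(s@s))
    return s*f+[c["cx"],c["cy"]]
def crop(img,x0,y0,x1,y1,k,name):
    cv2.imwrite(f"pics/{name}.png",cv2.resize(img[y0:y1,x0:x1],None,fx=k,fy=k,interpolation=cv2.INTER_CUBIC))
E
python3 - <<'E'
from h import *
crop(cv2.imread("pics/top0.png"),120,140,380,330,3,"topcrop")
E
```

```text
(no output)
```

View pics/topcrop.png

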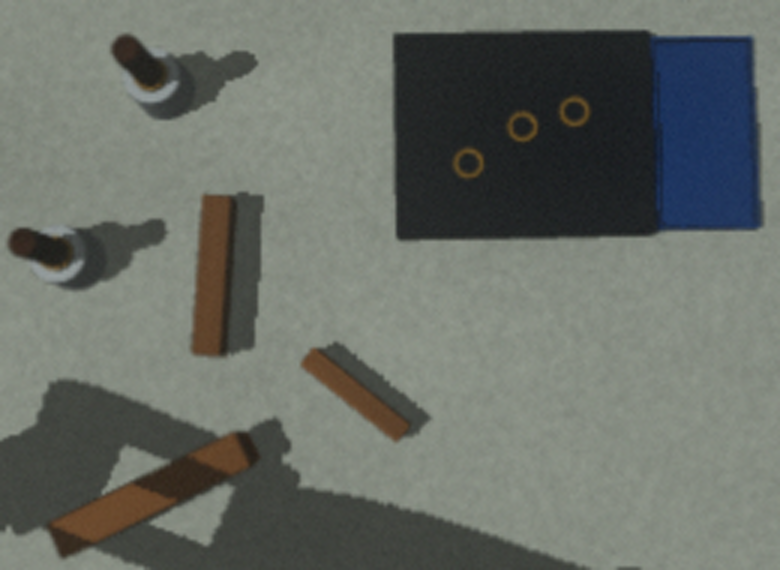

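Candidates for the scraper in the top picture: (191,232), (239,271) small, (171,305) large. By looks (191,232) is the middle one; the crop confirms this and I'll check lengths by number. The mauls' feet are near (171,170) and (140,226), the rings at (276,194), (294,182) and (311,177), and the tray is right of the slab.

```bash
python3 - <<'E'
from h import *
np.set_printoptions(precision=1,suppress=True)
C=lambda x,y,z:p2w("top",120+(x+.5)/3-.5,140+(y+.5)/3-.5,z)[:2]
def L(nm,pts,z):
    q=np.array([C(*p,z) for p in pts]); print(nm,q.tolist() if 0 else q,"edges",np.linalg.norm(q-np.roll(q,-1,0),axis=1),"mean",q.mean(0))
    return q
q=L("mid",[(204,195),(232,196),(221,355),(192,353)],60); d=(q[2]+q[3]-q[0]-q[1])/2; print("ang",np.arctan2(d[1],d[0]))
L("small",[(316,348),(411,431),(400,440),(302,360)],45)
L("large",[(238,432),(252,463),(65,557),(50,527)],75)
q=L("slab",[(394,33),(649,31),(657,234),(397,239)],25); d=(q[0]-q[1]); print("slab yaw",np.arctan2(-d[0],d[1]))
L("tray",[(653,38),(752,38),(760,229),(660,231)],16)
L("rings",[(469,163),(522,126),(574,111)],30)
L("mauls handle end",[(127,50),(22,241)],186)
L("maul feet?",[(152,88),(62,262)],40)
# scene check
for u,v in [(421,238),(412,197)]: print(p2w("scene",u,v,0))
for p in [(246,249),(267,240),(286,227)]: print("ring",p2w("scene",*p,30))
for p in [(202,224),(307,210),(335,263),(217,289)]: print("slabsc",p2w("scene",*p,25))
for p in [(431,162),(426,126)]: print("handle top",p2w("scene",*p,188))
E
```

```text
mid [[514.2 229.3]
 [513.  203.1]
 [365.2 212.3]
 [367.3 239.1]] edges [ 26.2 148.   26.9 147.2] mean [439.9 220.9]
ang 3.0771801598804656
small [[371.2 125.9]
 [293.4  37.9]
 [285.2  48.1]
 [360.2 139. ]] edges [117.5  13.1 117.8  17.1] mean [327.5  87.7]
large [[295.  194.1]
 [267.  181.4]
 [183.9 350.6]
 [210.8 364.6]] edges [ 30.8 188.6  30.3 190.1] mean [239.2 272.7]
slab [[ 675.4   52.6]
 [ 675.9 -195.8]
 [ 476.9 -198.5]
 [ 474.6   50.5]] edges [248.4 199.  249.  200.8] mean [575.7 -72.8]
slab yaw 0.0018275297445182054
tray [[ 670.9 -200.8]
 [ 670.5 -298.8]
 [ 481.6 -300.1]
 [ 480.6 -202.7]] edges [ 98.  189.   97.5 190.3] mean [ 575.9 -250.6]
rings [[ 546.5  -18.9]
 [ 582.   -70.2]
 [ 596.2 -120.5]] edges [ 62.4  52.3 113.2] mean [574.9 -69.9]
mauls handle end [[624.7 276.5]
 [460.3 363.2]] edges [185.8 185.8] mean [542.5 319.8]
maul feet? [[620.3 283.5]
 [454.3 366.3]] edges [185.5 185.5] mean [537.3 324.9]
[646.3 275.5   0. ]
[486.3 343.    0. ]
ring [ 602.9 -118.4   30. ]
ring [586.2 -67.9  30. ]
ring [553.  -14.6  30. ]
slabsc [ 477.2 -191.5   25. ]
slabsc [496.   55.4  25. ]
slabsc [696.1  45.2  25. ]
slabsc [ 699.7 -199.    25. ]
handle top [634.3 273.6 188. ]
handle top [473.7 357.5 188. ]
```

Lengths 148 / 117 / 189 mm, so the middle-sized block is at (440,221), yaw −0.064. I'll grip it 45 mm off-centre (−x end), so the fingers pass clear of the rings.

>>> carry_out([
  [0,0,0.022,0.019,-0.034,0,1],
  [0,0,0.022,0.019,-0.034,0,1],
  [0,0,0.022,0.019,-0.034,0,1],
  [0,0,0.022,0.019,-0.034,0,1],
  [0,0,0.022,0.019,-0.034,0,1],
  [0,0,0.022,0.019,-0.034,0,1],
  [0,0,0.022,0.019,-0.034,0,1],
  [0,0,0.022,0.019,-0.034,0,1],
  [0,0,0.022,0.019,-0.034,0,1],
  [0,0,0.022,0.019,-0.034,0,1],
  [0,0,0.021,0.018,-0.032,0,1],
  [0,0,0,0,0,-0.04,1],
  [0,0,0,0,0,-0.04,1],
  [0,0,0,0,0,-0.04,1],
  [0,0,0,0,0,0,1],
])

```text
time: 1.35
eef_pos: [389.8, 221.6, 128.4]
ee_rot: [-0.007, 0.033, 0.999, -0.003]
wrist_force: [-2.3, -0.9, -1.8]
gripper_width: 85.5
grip_force: 0.0
```

>>> carry_out([
  [0,0,0,0,0,-0.02,1],
  [0,0,0,0,0,0,1],
  [0,0,0,0,0,0,1],
])

```text
time: 1.6
eef_pos: [395.4, 224.3, 117.2]
ee_rot: [-0.0, 0.032, 0.999, -0.0]
wrist_force: [0.3, -0.2, 0.1]
gripper_width: 85.4
grip_force: 0.0
```

```bash
python3 - <<'E'
from h import *
s=ctrl.state();print(s["eef_pos"],s["ee_rot"])
a=vision.grab_frame("scene")
cv2.imwrite("pics/scene1.png",a)
crop(a,260,100,460,250,4,"g1")
E
```

```text
[395.44645093 224.33571298 117.16813493] [-4.46757213e-04  3.17005583e-02  9.99497294e-01 -1.84788545e-04]
```

View pics/g1.png

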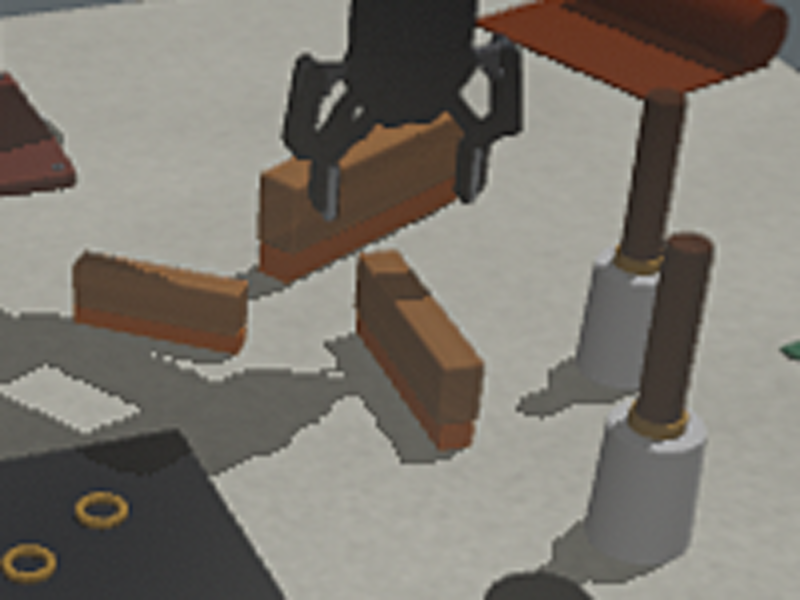

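The crop shows the open fingers (crop (325,190) and (470,175)) straddling the far end of the middle block. Descend and grip.

>>> carry_out([
  [0,0,0,0,0,-0.034,1],
  [0,0,0,0,0,-0.033,1],
  [0,0,0,0,0,0,1],
  [0,0,0,0,0,0,-1],
  [0,0,0,0,0,0,-1],
  [0,0,0,0,0,0,-1],
  [0,0,0,0,0,0,-1],
  [0,0,0,0,0,0,-1],
  [0,0,0,0,0,0,-1],
], newtons=70)

```text
time: 2.4
eef_pos: [397.0, 224.8, 51.3]
ee_rot: [0.002, 0.032, 0.999, 0.001]
wrist_force: [-0.8, -0.7, 6.7]
gripper_width: 27.2
grip_force: 68.7
```

>>> carry_out([
  [0,0,0,0,0,0.03,-1],
  [0,0,0,0,0,0.03,-1],
  [0,0,0,0,0,0,-1],
  [0,0,0.01,0.017,-0.029,0,-1],
  [0,0,0.01,0.017,-0.029,0,-1],
  [0,0,0.01,0.017,-0.029,0,-1],
  [0,0,0.01,0.017,-0.029,0,-1],
  [0,0,0.01,0.017,-0.028,0,-1],
  [0,0,0.01,0.017,-0.028,0,-1],
  [0,0,0.004,0.016,-0.028,0,-1],
  [0,0,0,0,0,0,-1],
  [0,0,0,0,0,0,-1],
  [0,0,0,0,0,0,-1],
])

```text
time: 3.48
eef_pos: [512.9, 24.4, 108.9]
ee_rot: [-0.001, 0.0, 1.0, 0.0]
wrist_force: [0.3, 1.2, -1.8]
gripper_width: 27.2
grip_force: 70.0
```

```bash
python3 - <<'E'
from h import *
s=ctrl.state();print(s["eef_pos"],s["ee_rot"],s["wrist_force"],s["gripper_width"])
a=vision.grab_frame("scene"); b=vision.grab_frame("top")
cv2.imwrite("pics/scene2.png",a);cv2.imwrite("pics/top2.png",b)
A=cv2.resize(a[130:330,150:410],None,fx=3,fy=3)[:, :]
crop(a,150,110,410,310,3,"g2")
E
```

```text
[512.92794123  24.35955752 108.94231867] [-5.75910188e-04  3.09502891e-04  9.99999759e-01  2.32039992e-04] [ 0.32724361  1.22624672 -1.81662132] 27.213213636389117
```

View pics/g2.png

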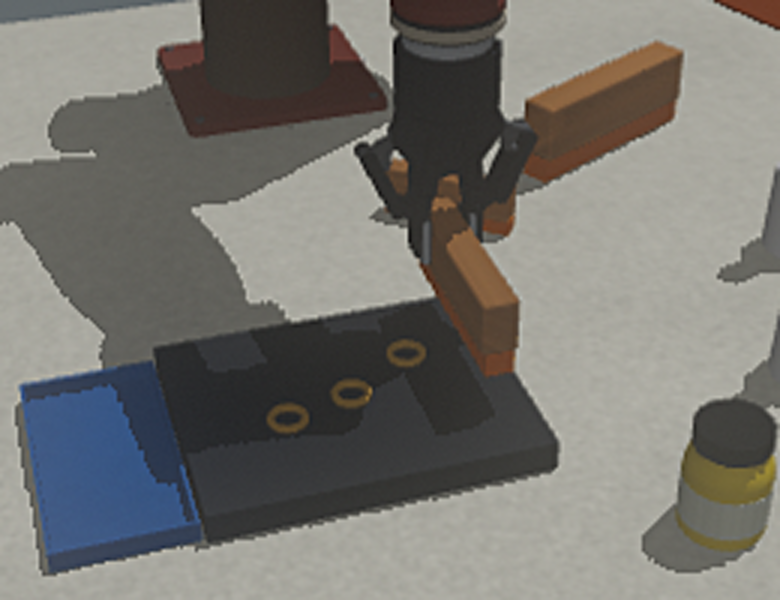

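The block is held level and centred over the +y end of the slab (crop (475,300)), and all rings lie on its −y side. Lower it now.

>>> carry_out([
  [0,0,0,0,0,-0.015,-1],
  [0,0,0,0,0,-0.01,-1],
  [0,0,0,0,0,-0.005,-1],
  [0,0,0,0,0,0,-1],
  [0,0,0,0,0,0,-1],
])

```text
time: 4.0
eef_pos: [513.1, 24.7, 78.9]
ee_rot: [-0.001, -0.0, 1.0, 0.0]
wrist_force: [0.4, 0.1, -1.2]
gripper_width: 27.1
grip_force: 70.0
```

>>> carry_out([
  [0,0,0,0,0,-0.0015,-1],
  [0,0,0,0,-0.008,0,-1],
  [0,0,0,0,-0.014,0,-1],
  [0,0,0,0,-0.014,0,-1],
  [0,0,0,0,-0.014,0,-1],
  [0,0,0,0,-0.014,0,-1],
  [0,0,0,0,-0.014,0,-1],
  [0,0,0,0,-0.014,0,-1],
  [0,0,0,0,-0.014,0,-1],
  [0,0,0,0,-0.014,0,-1],
  [0,0,0,0,-0.014,0,-1],
  [0,0,0,0,-0.01,0,-1],
  [0,0,0,0,0,0,-1],
])

```text
time: 5.08
eef_pos: [513.9, -122.0, 78.3]
ee_rot: [0.001, 0.001, 1.0, -0.001]
wrist_force: [0.7, -0.0, -1.2]
gripper_width: 27.0
grip_force: 70.0
```

```bash
python3 - <<'E'
from h import *
a=vision.grab_frame("scene"); s=ctrl.state();print(s["eef_pos"],s["wrist_force"])
crop(a,150,110,410,310,3,"g3")
E
```

```text
[ 513.7196816 -120.9356357   78.1225901] [0.32845865 0.1540719  0.04633404]
```

View pics/g3.png

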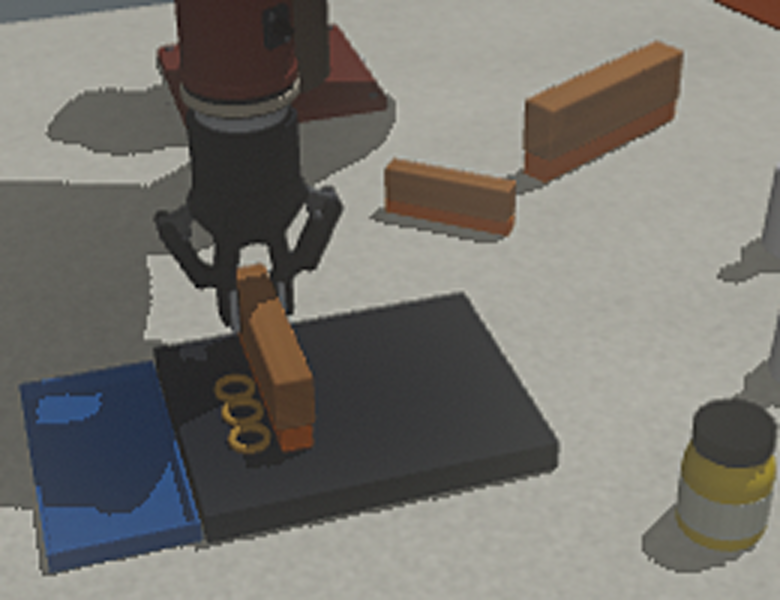

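The three rings (crop (235,388), (241,410), (248,437)) ride ahead of the lip, well clear of the fingers. Continue over the edge.

>>> carry_out([
  [0,0,0,0,-0.01,0,-1],
  [0,0,0,0,-0.012,0,-1],
  [0,0,0,0,-0.012,0,-1],
  [0,0,0,0,-0.012,0,-1],
  [0,0,0,0,-0.01,0,-1],
  [0,0,0,0,-0.01,0,-1],
  [0,0,0,0,-0.01,0,-1],
  [0,0,0,0,-0.01,0,-1],
  [0,0,0,0,-0.01,0,-1],
  [0,0,0,0,-0.008,0,-1],
  [0,0,0,0,0,0,-1],
  [0,0,0,0,0,0,-1],
  [0,0,0,0,0,0,-1],
])

```text
time: 6.22
eef_pos: [513.4, -223.5, 77.6]
ee_rot: [-0.0, -0.0, 1.0, 0.0]
wrist_force: [-0.1, 0.8, -1.4]
gripper_width: 27.3
grip_force: 70.0
```

```bash
python3 - <<'E'
from h import *
a=vision.grab_frame("scene"); s=ctrl.state();print(s["eef_pos"],s["wrist_force"])
crop(a,130,160,350,310,3,"g4")
E
```

```text
[ 513.4541215  -223.3345652    77.64664358] [ 0.1222644  -0.70516448 -2.05544035]
```

View pics/g4.png

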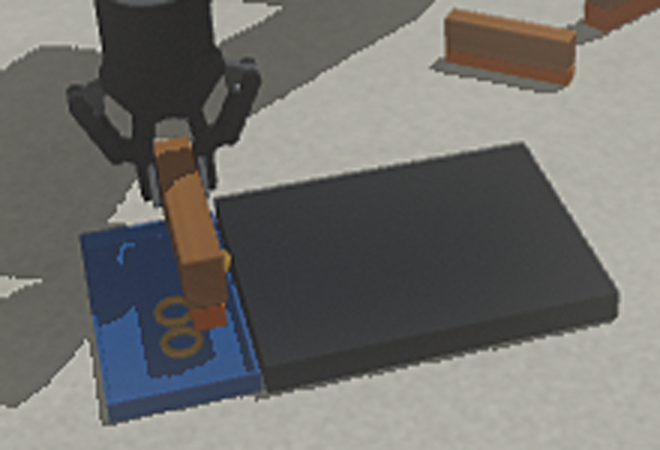

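Two rings lie in the tray (crop (170,312), (182,345)). A brass bit shows behind the block at (226,262). Lift and check.

>>> carry_out([
  [0,0,0,0,0,0.02,-1],
  [0,0,0,0,0,0.04,-1],
  [0,0,0,0,0,0.04,-1],
  [0,0,0,0,0.04,0,-1],
  [0,0,0,0,0.04,0,-1],
  [0,0,0,0,0.04,0,-1],
  [0,0,0,0,0,0,-1],
])

```text
time: 6.85
eef_pos: [512.9, -97.1, 177.7]
ee_rot: [-0.0, -0.003, 1.0, 0.002]
wrist_force: [0.6, 0.6, -2.3]
gripper_width: 27.1
grip_force: 70.1
```

```bash
python3 - <<'E'
from h import *
np.set_printoptions(precision=1,suppress=True)
out=[]
for n in("scene","top"):
    a=vision.grab_frame(n); cv2.imwrite(f"pics/{n}5.png",a)
    hsv=cv2.cvtColor(a,cv2.COLOR_BGR2HSV)
    m=cv2.inRange(hsv,(12,90,60),(28,255,255))
    k,l,s,c=cv2.connectedComponentsWithStats(m)
    x0,x1,y0,y1=(150,345,190,310) if n=="scene" else (245,380,145,225)
    for i in range(1,k):
        if x0<c[i][0]<x1 and y0<c[i][1]<y1 and s[i,4]>3: print(n,s[i],c[i],p2w(n,*c[i],5),p2w(n,*c[i],30)[:2])
    out.append(a)
A=cv2.resize(out[0][200:310,140:270],None,fx=4,fy=4,interpolation=cv2.INTER_CUBIC)
B=cv2.resize(out[1][140:230,310:385],None,fx=4,fy=4,interpolation=cv2.INTER_CUBIC)
C=np.zeros((440,820,3),np.uint8)[:, :800]; C[:, :520]=A; C[:360,520:800]=B[:, :280]
cv2.imwrite("pics/g5.png",C)
E
```

```text
scene [196 243  11  12  62] [201.3 248.6] [ 540.9 -205.6    5. ] [ 573.1 -208.3]
scene [181 259  16  20 134] [188.8 268.2] [ 598.4 -241.1    5. ] [ 628.5 -242.4]
top [304 207  11   4  25] [307.7 208.8] [ 505.6 -111.1    5. ] [ 502.7 -109.2]
```

View pics/g5.png

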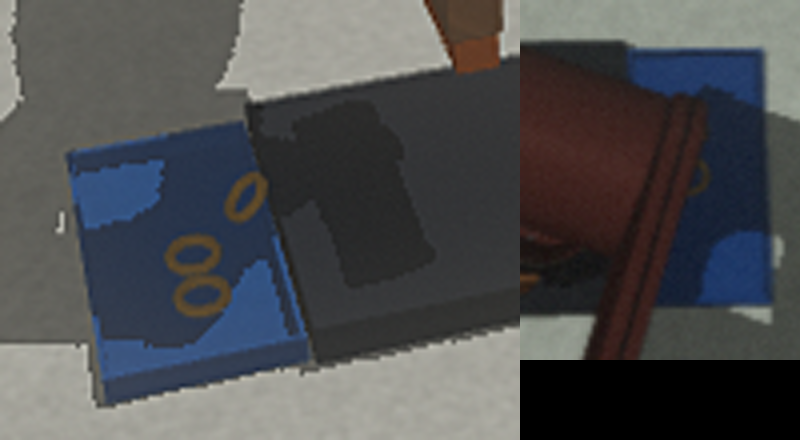

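The third ring is in the tray, leaning on its slab-side wall at crop (247,197); the other two lie flat. I'll fit its pose to see whether its height is inside the limit.

```bash
python3 - <<'E'
from h import *
from scipy.optimize import least_squares
a=cv2.imread("pics/scene5.png"); hsv=cv2.cvtColor(a,cv2.COLOR_BGR2HSV)
m=cv2.inRange(hsv,(12,90,50),(28,255,255)); 
l=cv2.connectedComponents(m)[1]
def fit(box,x0):
    x,y,X,Y=box; mm=np.zeros_like(m); mm[y:Y,x:X]=m[y:Y,x:X]
    mm=cv2.morphologyEx(mm,cv2.MORPH_CLOSE,np.ones((1,1)))
    pts=np.argwhere(mm)[:,::-1].astype(float)
    t=np.linspace(0,2*np.pi,60,endpoint=False)
    def ring(p):
        cx,cy,th,ps=p   # ps: tilt direction (uphill), th tilt
        u=np.array([np.cos(ps)*np.cos(th),np.sin(ps)*np.cos(th),np.sin(th)]); w=np.array([-np.sin(ps),np.cos(ps),0])
        n=np.cross(u,w); n*=np.sign(n[2])
        und=np.array([cx,cy,3+15*np.sin(th)])
        return und,[und+n*2.5+12.5*(np.cos(s)*u+np.sin(s)*w) for s in t]
    def cost(p):
        q=np.array([w2p("scene",r) for r in ring(p)[1]])
        D=np.linalg.norm(q[:,None]-pts[None],axis=2)
        return np.r_[D.min(1),0.5*D.min(0)]
    best=min((least_squares(cost,[*x0,th,ps]) for th in(.15,.7,1.1) for ps in(.9,1.57,2.2)),key=lambda r:r.cost)
    print(len(pts),best.cost,best.x,ring(best.x)[0])
fit((194,240,209,258),(552,-207))
fit((178,256,200,281),(595,-238))
E
```

```text
Traceback (most recent call last):
  File "h.py", line 12, in w2p
    c,f,E=cam(n); q=E[:3,:3].T@(np.array(p,float)-E[:3,3]); s=q[:2]/q[2]; s=s*(1+c["k1"]*(s@s))
          ~~~^^^
  File "h.py", line 4, in cam
    c=vision.camera_info(n); f=210/np.tan(np.radians(c["vertical_fov"]/2))
ValueError: time passes only in moves, steps and waits
```

```bash
sed -i 's/^def cam(n)/import functools\n@functools.lru_cache\ndef cam(n)/' h.py; python3 - <<'E'
from h import *
from scipy.optimize import least_squares
a=cv2.imread("pics/scene5.png"); hsv=cv2.cvtColor(a,cv2.COLOR_BGR2HSV)
m=cv2.inRange(hsv,(12,90,50),(28,255,255))
t=np.linspace(0,2*np.pi,60,endpoint=False)
def fit(box,x0):
    x,y,X,Y=box; mm=np.zeros_like(m); mm[y:Y,x:X]=m[y:Y,x:X]
    pts=np.argwhere(mm)[:,::-1].astype(float)
    def ring(p):
        cx,cy,th,ps=p
        u=np.array([np.cos(ps)*np.cos(th),np.sin(ps)*np.cos(th),np.sin(th)]); w=np.array([-np.sin(ps),np.cos(ps),0])
        n=np.cross(u,w); und=np.array([cx,cy,3+15*np.sin(th)])
        return und,[und+n*2.5+12.5*(np.cos(s)*u+np.sin(s)*w) for s in t]
    def cost(p):
        q=np.array([w2p("scene",r) for r in ring(p)[1]])
        D=np.linalg.norm(q[:,None]-pts[None],axis=2)
        return np.r_[D.min(1),0.5*D.min(0)]
    best=min((least_squares(cost,[*x0,th,ps]) for th in(.15,.7,1.1) for ps in(.9,1.57,2.2)),key=lambda r:r.cost)
    print(len(pts),best.cost,best.x,ring(best.x)[0])
fit((194,240,209,258),(552,-207))
fit((178,256,200,267),(590,-240))
E
```

```text
62 7.714300831691445 [ 553.91369959 -205.55749591    0.71635371    1.55784361] [ 553.91369959 -205.55749591   12.84958491]
57 7.357173679727932 [ 5.79250496e+02 -2.40401278e+02 -1.36634438e-01  2.32036999e+00] [ 579.25049627 -240.40127768    0.95685454]
```

Ring 3's underside centre is at about z = 13 mm, with y at about +43 to 45 in the tray frame, so it is inside the limits. Now stand the block back on the bench at its old spot.

>>> carry_out([
  [0,0,0,-0.013,0.036,0,-1],
  [0,0,0,-0.013,0.036,0,-1],
  [0,0,0,-0.013,0.036,0,-1],
  [0,0,0,-0.013,0.036,0,-1],
  [0,0,0,-0.013,0.036,0,-1],
  [0,0,0,-0.013,0.036,0,-1],
  [0,0,0,-0.013,0.036,0,-1],
  [0,0,0,-0.013,0.036,0,-1],
  [0,0,0,-0.013,0.03,0,-1],
  [0,0,0,0,0,-0.035,-1],
  [0,0,0,0,0,-0.035,-1],
  [0,0,0,0,0,-0.035,-1],
  [0,0,0,0,0,-0.01,-1],
  [0,0,0,0,0,0,-1],
  [0,0,0,0,0,0,-1],
])

```text
time: 8.2
eef_pos: [397.2, 213.7, 63.3]
ee_rot: [-0.0, 0.0, 1.0, -0.0]
wrist_force: [-0.6, 0.8, -0.8]
gripper_width: 27.0
grip_force: 70.2
```

>>> carry_out([
  [0,0,0,0,0,-0.007,-1],
  [0,0,0,0,0,-0.003,-1],
  [0,0,0,0,0,-0.001,-1],
  [0,0,0,0,0,0,-1],
  [0,0,0,0,0,0,-1],
])

```text
time: 8.62
eef_pos: [397.0, 214.3, 52.4]
ee_rot: [0.001, -0.0, 1.0, 0.0]
wrist_force: [0.1, 0.3, -1.4]
gripper_width: 27.3
grip_force: 70.3
```

>>> carry_out([
  [0,0,0,0,0,-0.0015,-1],
  [0,0,0,0,0,0,-1],
  [0,0,0,0,0,0,1],
  [0,0,0,0,0,0,1],
  [0,0,0,0,0,0,1],
  [0,0,0,0,0,0,1],
  [0,0,0,0,0,0,1],
  [0,0,0,0,0,0,1],
  [0,0,0,0,0,0.03,1],
  [0,0,0,0,0,0.04,1],
  [0,0,0,0,0,0.04,1],
  [0,0,0,0,0,0.04,1],
  [0,0,0,0,0,0.04,1],
  [0,0,0,0,0,0.02,1],
  [0,0,0,0,0,0,1],
])

```text
time: 9.87
eef_pos: [399.4, 215.2, 266.7]
ee_rot: [0.005, -0.0, 1.0, 0.002]
wrist_force: [-0.1, -0.4, 0.5]
gripper_width: 85.2
grip_force: 0.0
```

```bash
python3 - <<'E'
from h import *
a=vision.grab_frame("scene"); s=ctrl.state();print(s["eef_pos"],s["wrist_force"],s["gripper_width"])
crop(a,260,100,460,250,4,"g6")
E
```

```text
[398.16716867 214.73614483 263.43741411] [-0.02939521 -0.87267228 -1.30662495] 85.72706593637017
```

View pics/g6.png

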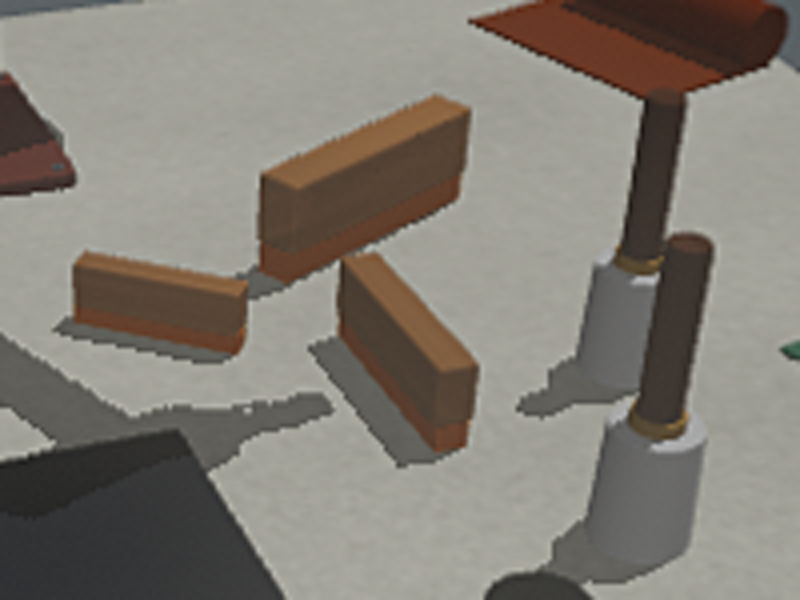

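The block stands upright on the bench. Refine the maul positions numerically from the stored scene picture.

```bash
python3 - <<'E'
from h import *
from scipy.optimize import minimize
np.set_printoptions(precision=1,suppress=True)
def hull(n,p):
    t=np.linspace(0,2*np.pi,24); P=[]
    def disc(r,z): return [w2p(n,[p[0]+r*np.cos(a),p[1]+r*np.sin(a),z]) for a in t]
    H=[disc(30,0)+disc(27,76), disc(13,76)+disc(13,182)+disc(9,189)]
    m=np.zeros((420,560),np.uint8)
    for h in H: cv2.fillConvexPoly(m,np.round(cv2.convexHull(np.float32(h))*16).astype(np.int32),255,shift=4)
    return m
# background difference: bench is light grey-ish; maul pixels = head white or handle dark -> grabcut seeded by model
im={"scene":cv2.imread("pics/scene5.png"),"top":cv2.imread("pics/top2.png")}
for nm,p0 in (("A",(627,276)),("B",(464,361))):
    for n in im:
        m=hull(n,p0); k=np.ones((3,3),np.uint8)
        g=np.full(m.shape,cv2.GC_BGD,np.uint8); g[cv2.dilate(m,k,iterations=5)>0]=cv2.GC_PR_BGD; g[m>0]=cv2.GC_PR_FGD; g[cv2.erode(m,k,iterations=2)>0]=cv2.GC_FGD
        cv2.grabCut(im[n],g,None,np.zeros((1,65)),np.zeros((1,65)),4,cv2.GC_INIT_WITH_MASK)
        f=((g==1)|(g==3)).astype(np.uint8)*255
        iou=lambda p:-np.sum((f>0)&((h:=hull(n,p))>0))/np.sum((f>0)|(h>0))
        r=minimize(iou,p0,method="Nelder-Mead",options=dict(initial_simplex=[p0,(p0[0]+8,p0[1]),(p0[0],p0[1]+8)]))
        print(nm,n,r.x,r.fun)
E
```

```text
A scene [633.  275.9] -0.8594005449591281
A top [627.6 275.5] -0.7570789865871833
B scene [472.4 359.6] -0.7834862385321101
B top [458.9 357.1] -0.7911111111111111
```

>>> carry_out([
  [0,0,0,0.016,0.036,0,1],
  [0,0,0,0.017,0.036,0,1],
  [0,0,0,0.017,0.036,0,1],
  [0,0,0,0.017,0.036,0,1],
  [0,0,0,0,0,0,1],
  [0,0,0,0,0,0,1],
])

```text
time: 10.42
eef_pos: [462.6, 358.9, 256.1]
ee_rot: [-0.003, -0.001, 1.0, -0.002]
wrist_force: [-0.4, -0.4, -0.5]
gripper_width: 85.3
grip_force: 0.0
```

```bash
python3 - <<'E'
from h import *
s=ctrl.state();print(s["eef_pos"],s["wrist_force"])
a=vision.grab_frame("scene"); 
crop(a,330,40,490,160,5,"g7")
E
```

```text
[462.61196792 358.89008874 256.13610306] [-0.43559829 -0.3880888  -0.50868614]
```

View pics/g7.png

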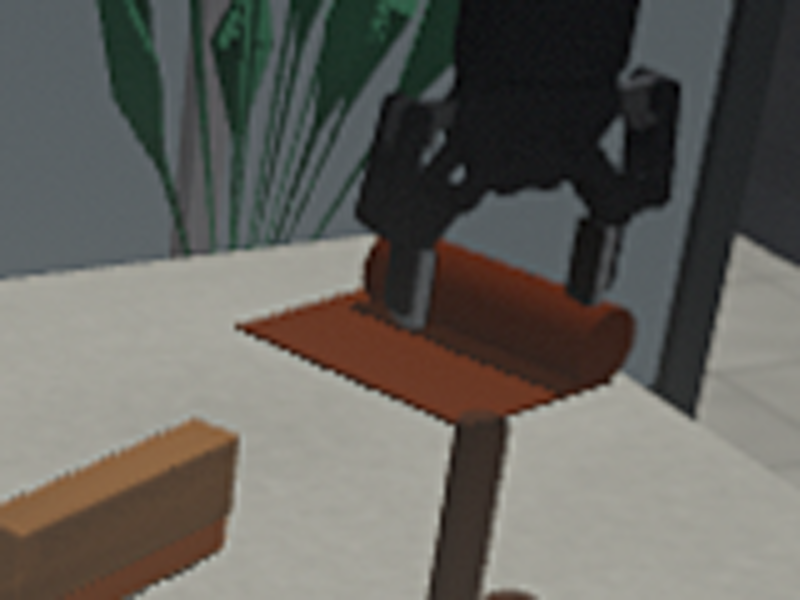

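The handle's end at crop (483,420) lies on the extended line through the middle of the fingers (500,312), so it is centred. Descend, grip, and lift 35 mm.

>>> carry_out([
  [0,0,0,0,0,-0.034,1],
  [0,0,0,0,0,-0.034,1],
  [0,0,0,0,0,-0.03,1],
  [0,0,0,0,0,0,1],
  [0,0,0,0,0,0,-1],
  [0,0,0,0,0,0,-1],
  [0,0,0,0,0,0,-1],
  [0,0,0,0,0,0,-1],
  [0,0,0,0,0,0,-1],
  [0,0,0,0,0,0,-1],
])

```text
time: 11.3
eef_pos: [464.8, 359.2, 164.6]
ee_rot: [0.002, -0.0, 1.0, 0.001]
wrist_force: [0.7, 2.2, 5.4]
gripper_width: 24.4
grip_force: 69.4
```

>>> carry_out([
  [0,0,0,0,0,0.012,-1],
  [0,0,0,0,0,0.012,-1],
  [0,0,0,0,0,0.011,-1],
  [0,0,0,0,0,0,-1],
  [0,0,0,0,0,0,-1],
  [0,0,0,0,0,0,-1],
  [0,0,0,0,0,0,-1],
  [0,0,0,0,0,0,-1],
  [0,0,0,0,0,0,-1],
])

```text
time: 12.05
eef_pos: [463.2, 358.0, 196.5]
ee_rot: [-0.001, -0.0, 1.0, -0.0]
wrist_force: [0.5, 0.3, -4.6]
gripper_width: 24.7
grip_force: 69.1
```

```bash
python3 - <<'E'
from h import *
for i in range(4):
    s=ctrl.state();print(s["time"],s["eef_pos"],s["wrist_force"],s["ft_torque"],s["gripper_width"]); vision.grab_frame("scene")
E
```

```text
12.05 [463.22043861 357.95122678 196.54897033] [ 0.5383447  0.3372132 -4.6178924] [ 0.05622363 -0.00916122 -0.02431598] 24.686634061306886
12.1 [463.3315467  357.98444224 196.68247267] [ 0.06142946 -0.18774878 -4.16279437] [-0.02134576  0.0143464  -0.00488958] 24.830331195263945
12.15 [463.36720198 358.06721441 196.82600474] [-0.6972123  -0.33590141 -3.44760242] [-0.00064137 -0.0302909  -0.01109249] 24.91379892493849
12.2 [463.44270785 358.11164561 196.97077205] [-1.19287964 -1.03781683 -4.27089726] [-0.00534897 -0.00325449 -0.02485267] 24.49838590009837
```

Weight is about 4.2 N, below 5.55 N, so this is the lighter maul. Set it down.

>>> carry_out([
  [0,0,0,0,0,-0.012,-1],
  [0,0,0,0,0,-0.01,-1],
  [0,0,0,0,0,-0.006,-1],
  [0,0,0,0,0,-0.003,-1],
  [0,0,0,0,0,0,-1],
  [0,0,0,0,0,0,-1],
  [0,0,0,0,0,0,-1],
])

```text
time: 12.83
eef_pos: [463.6, 358.2, 166.3]
ee_rot: [0.0, -0.0, 1.0, 0.0]
wrist_force: [0.7, 0.7, -4.5]
gripper_width: 24.8
grip_force: 68.8
```

>>> carry_out([
  [0,0,0,0,0,-0.001,-1],
  [0,0,0,0,0,-0.001,-1],
  [0,0,0,0,0,0,-1],
  [0,0,0,0,0,0,-1],
])

```text
time: 13.17
eef_pos: [463.7, 358.3, 164.6]
ee_rot: [0.0, -0.0, 1.0, 0.0]
wrist_force: [0.2, -0.5, -2.7]
gripper_width: 24.3
grip_force: 69.1
```

Partly resting now. Go half a millimetre further, release, and rise.

>>> carry_out([
  [0,0,0,0,0,-0.0005,-1],
  [0,0,0,0,0,0,-1],
  [0,0,0,0,0,0,1],
  [0,0,0,0,0,0,1],
  [0,0,0,0,0,0,1],
  [0,0,0,0,0,0,1],
  [0,0,0,0,0,0,1],
  [0,0,0,0,0,0,1],
  [0,0,0,0,0,0,1],
  [0,0,0,0,0,0.03,1],
  [0,0,0,0,0,0.035,1],
  [0,0,0,0,0,0.035,1],
  [0,0,0,0,0,0,1],
  [0,0,0,0,0,0,1],
  [0,0,0,0,0,0,1],
])

```text
time: 14.42
eef_pos: [463.4, 358.1, 263.6]
ee_rot: [0.0, -0.0, 1.0, -0.0]
wrist_force: [0.7, 0.1, 0.2]
gripper_width: 85.5
grip_force: 0.0
```

```bash
python3 - <<'E'
from h import *
a=vision.grab_frame("scene"); cv2.imwrite("pics/scene8.png",a); s=ctrl.state(); print(s["eef_pos"],s["gripper_width"],s["wrist_force"])
b=cv2.imread("pics/scene5.png")
# maul regions old/new difference (B spans rows 120-200, A 155-245)
for nm,(x,y,X,Y) in dict(B=(404,122,434,160),Bhead=(402,165,412,200),A=(408,160,442,245)).items():
    print(nm,np.abs(a[y:Y,x:X].astype(int)-b[y:Y,x:X]).mean())
pt=cv2.phaseCorrelate(*[cv2.cvtColor(i,cv2.COLOR_BGR2GRAY)[122:160,400:440].astype(np.float32) for i in(b,a)]); print(pt)
E
```

```text
[462.9735265  357.82398699 262.50776366] 85.48150250785326 [-0.63847299  0.99127826  0.12188891]
B 12.507017543859648
Bhead 10.117142857142857
A 3.3760092272202997
((-1.2364199492614034, -0.026132167349018687), 0.9903659325838089)
```

The lighter maul stands. Now to the other.

>>> carry_out([
  [0,0,0,0.033,-0.016,0,1],
  [0,0,0,0.033,-0.016,0,1],
  [0,0,0,0.033,-0.016,0,1],
  [0,0,0,0.033,-0.017,0,1],
  [0,0,0,0.034,-0.017,0,1],
  [0,0,0,0,0,0,1],
  [0,0,0,0,0,-0.034,1],
  [0,0,0,0,0,-0.034,1],
  [0,0,0,0,0,-0.03,1],
  [0,0,0,0,0,0,1],
  [0,0,0,0,0,0,1],
  [0,0,0,0,0,0,-1],
  [0,0,0,0,0,0,-1],
  [0,0,0,0,0,0,-1],
  [0,0,0,0,0,0,-1],
  [0,0,0,0,0,0,-1],
  [0,0,0,0,0,0,-1],
])

```text
time: 15.88
eef_pos: [630.3, 277.0, 167.7]
ee_rot: [0.001, -0.0, 1.0, 0.001]
wrist_force: [0.4, 2.0, 4.5]
gripper_width: 24.6
grip_force: 68.8
```

>>> carry_out([
  [0,0,0,0,0,0.012,-1],
  [0,0,0,0,0,0.012,-1],
  [0,0,0,0,0,0.011,-1],
  [0,0,0,0,0,0,-1],
  [0,0,0,0,0,0,-1],
  [0,0,0,0,0,0,-1],
  [0,0,0,0,0,0,-1],
  [0,0,0,0,0,0,-1],
], newtons=90)

```text
time: 16.55
eef_pos: [629.0, 275.9, 199.6]
ee_rot: [-0.001, -0.0, 1.0, -0.0]
wrist_force: [-0.2, 0.5, -7.1]
gripper_width: 24.1
grip_force: 88.9
```

```bash
python3 - <<'E'
from h import *
for i in range(4):
    s=ctrl.state();print(s["time"],s["eef_pos"],s["wrist_force"],s["ft_torque"],s["gripper_width"]); vision.grab_frame("scene")
E
```

```text
16.55 [628.97788222 275.94696555 199.61192552] [-0.20653983  0.4553539  -7.14878092] [ 0.01952    -0.03099449  0.00274915] 24.097393202049076
16.6 [629.0903432  275.99184893 199.78435623] [ 0.26389747 -0.24178848 -6.40674839] [ 0.0520935  -0.00248575 -0.0248848 ] 24.106344392408513
16.65 [629.19440622 276.06144147 199.98372166] [-0.29772158 -0.56085716 -7.20204314] [-0.02879952 -0.00998216 -0.04032577] 23.957529115780115
16.7 [629.30113706 276.07961296 200.16820341] [-0.28564547 -0.5768726  -7.5181257 ] [-0.03019826 -0.09315889  0.05053582] 24.066620059424753
```

7.1 N: the heavier maul. Carry it over the slab.

>>> carry_out([
  [0,0,0,0,0,0.029,-1],
  [0,0,0,0,0,0.029,-1],
  [0,0,0,0,0,0.029,-1],
  [0,0,0,-0.002,-0.015,0,-1],
  [0,0,0,-0.005,-0.03,0,-1],
  [0,0,0,-0.005,-0.03,0,-1],
  [0,0,0,-0.005,-0.03,0,-1],
  [0,0,0,-0.005,-0.03,0,-1],
  [0,0,0,-0.005,-0.03,0,-1],
  [0,0,0,-0.005,-0.03,0,-1],
  [0,0,0,-0.005,-0.03,0,-1],
  [0,0,0,-0.005,-0.03,0,-1],
  [0,0,0,-0.005,-0.03,0,-1],
  [0,0,0,-0.003,-0.03,0,-1],
  [0,0,0,-0.003,-0.02,0,-1],
  [0,0,0,0,-0.014,0,-1],
  [0,0,0,0,0,0,-1],
  [0,0,0,0,0,0,-1],
  [0,0,0,0,0,0,-1],
  [0,0,0,0,0,0,-1],
])

```text
time: 18.42
eef_pos: [576.6, -71.8, 287.5]
ee_rot: [-0.0, -0.001, 1.0, 0.0]
wrist_force: [-0.3, -0.6, -7.2]
gripper_width: 24.1
grip_force: 89.9
```

>>> carry_out([
  [0,0,0,0,0,0,-1],
  [0,0,0,0,0,0,-1],
  [0,0,0,0,0,0,-1],
  [0,0,0,0,0,0,-1],
])

```text
time: 18.75
eef_pos: [576.6, -72.4, 287.8]
ee_rot: [0.0, -0.0, 1.0, 0.0]
wrist_force: [0.8, -0.1, -6.9]
gripper_width: 23.9
grip_force: 89.9
```

```bash
python3 - <<'E'
from h import *
a=vision.grab_frame("scene"); cv2.imwrite("pics/scene9.png",a); s=ctrl.state(); print(s["eef_pos"],s["ee_rot"],s["gripper_width"],s["wrist_force"],abs(s["joint_velocities"]).max())
b=cv2.imread("pics/scene8.png")
g=lambda i:cv2.cvtColor(i,cv2.COLOR_BGR2GRAY)
print("B moved?",np.abs(g(a)[122:155,400:440].astype(int)-g(b)[122:155,400:440]).mean())
# held maul: head foot expected pixel and whiteness there; brass in tray
p=s["eef_pos"]
for z in (p[2]-167+3,p[2]-167+40,p[2]-167-12): q=w2p("scene",[p[0],p[1],z]); print(q,a[int(q[1]),int(q[0])])
m=cv2.inRange(cv2.cvtColor(a,cv2.COLOR_BGR2HSV),(12,90,50),(28,255,255)); k,l,st,c=cv2.connectedComponentsWithStats(m)
for i in range(1,k):
    if 155<c[i][0]<330 and 200<c[i][1]<300 and st[i,4]>5: print(st[i],c[i])
E
```

```text
[576.60992482 -72.51220919 287.82311843] [ 1.07533482e-05 -3.62593424e-04  9.99999934e-01 -2.28046036e-05] 24.16165146315467 [-0.06026673 -0.61421543 -6.75703367] 0.003587994344170861
B moved? 4.40530303030303
[262.43817316 201.48536965] [108 108 108]
[261.87792418 186.08636842] [107 109 108]
[262.65886268 207.54873716] [106 108 107]
[196 243  11  12  65] [201.32307692 248.64615385]
[181 259  17  20 138] [188.91304348 268.32608696]
```

The maul is held still and centred, the rings are unchanged in the tray, and the lighter maul still stands.

```bash
python3 -c "
from plant import workorder
print(workorder.job_done())"
```

```text
the job is handed in; nothing more can be done
None
```

I handed the job in, but the hand-in gave no verdict. By my measurements all three rings are in the tray, one of them leaning on its slab-side wall. The block and the lighter maul (about 4.2 N) stand let go on the bench, and the heavier maul (about 7.1 N) is held still, head down, about 95 mm above the middle of the slab.

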